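# Fit the sprung retaining bar on the lab shaker

## Robot

A 6-joint arm with a two-finger parallel gripper is mounted at the origin on the work surface. World frame = base frame: x ahead of the robot, y to its left, z up, the work surface at z = 0. Lengths are in m, angles in rad, forces in N, time in s.
With the tool pointing down it reaches from about 0.3 to 0.775 m from the base axis. Payload 14.6 kg.
Tool frame: the origin (TCP) lies on the centre line of the jaws, within the pads' length; the fingertips stand 19 mm ahead of it and the grasp point (between the pads) is the TCP (ctrl.tip_reach is the distance from the TCP to the fingertips, in m); x points along the fingers, y is the direction in which the jaws open and shut, and the axes are right-handed (so a half turn about x gives the same grasp; the last joint's range is limited). The gripper opens to 94 mm and grips with 3 to 60 N. Pads are 16 mm wide; open, the fingers measure 119 mm over their backs; the gripper's body (75 mm by 177 mm) begins 78 mm behind the grasp point.
Start: joints at [-1.167, 0.3, 1.521, -0, 1.321, -0.067], TCP at [0.249, -0.49, 0.224] pointing down, gripper open.
Joint ranges: [-3.03, 3.03], [-0.79, 2.21], [0.23, 2.52], [-1.04, 4.18], [0, 3.07], [-2.55, 2.55]. Speed limits (rad/s): [2.22, 2.22, 2.57, 3.14, 3.14, 3.14].

## Interface

Orientations are given as [roll, pitch, yaw] about the fixed x, y, z axes, in that order (R = Rz(yaw) Ry(pitch) Rx(roll)).
In Python, from station import ctrl, optics, models gives the robot as it stands. The module is installed in compiled form; this text tells all that it offers.
- The arm moves only by the tool arm_command, never from a script. Its argument "deltas" is a list of rows, each an object with "translation": the shift along the tool's x, y, z in units of 25 mm (1.0 is 25 mm), a list of three; "turn": the turn, a rotation vector about the tool's x, y, z in units of 5 degrees (1.0 is 5 degrees), a list of three. In form: [{"translation": [x, y, z], "turn": [rx, ry, rz]}, ...]. A call has 1 to 12 rows; each row is the pose to reach, as a shift and turn from the pose commanded when the call began, along the tool's axes at that moment; what a row does not reach only later rows make up. A row lasts 1/12 s, in which the tool goes at most 41.7 mm and 7.16 degrees, less where a joint would pass 70% of its speed; a pose out of reach is approached as far as the arm can. A call with a gripper value outside its range is refused whole. "gripper" is the finger opening in mm, from 0 to 94, set as the call begins (left out, the last holds). The fingers move at their own pace and stop on an object; "force" is the grip in N (left out, the last holds). Time passes only in rows, so rows that repeat a pose let the fingers close. It gives the time, the measured TCP pose, the force and the opening at its end, in the units of the state.
- ctrl.get_obs(): the state, without advancing time (a new reading comes with each control period).
- optics.camera(name): name is "scene" or "top"; returns the picture (400x640x3 uint8, red, green, blue); there is no depth.
- optics.get_calibration(name): a dict with "K" (3x3 intrinsics, pixels), "origin" and "orientation" of the camera in the world. Camera axes: x right, y down, z forward; pixel columns grow to the right and rows downward; lengths in m; the calibration is good to about 2 mm. A picture is of the moment at which its call begins. get_calibration takes no time and is no camera call.
- ctrl.hand_in(): hands the job in, once; it reports no verdict.
Trained networks look in the newest picture that a camera, given by its name, has taken for a name from the list of things; names that differ only in an ending like _2 or _b are one class to them, and where a whole thing is asked for, a point or a joint stands for the part that bears it (a point fixed in the world has none). Each returns a list of dicts, best first, with "score" (0 to 1); they miss things now and then, are a little off and sometimes report something else, mostly with a low value. They report only what shows in the picture. A call takes as long as a camera call. They do not tell look-alikes from the thing itself.
- models.look_for(target, camera): "box" ([left, top, right, bottom] in pixels, round what is visible of it).
- models.cut_out(target, camera): "pixels" (400x640 bool, what is visible of it) and "box" ([left, top, right, bottom] in pixels, round what is visible of it).
- models.mark_of(target, camera): "at" ([column, row] in pixels: a listed point, or the origin of a listed thing).
The state is a dict: "time_s": time; "qpos": joint angles; "joint_vel": joint speeds; "tau": joint torques, N m; "ee_pos": TCP position; "eef_rot": TCP orientation; "force": force on the tool from outside, world axes, zero at the start; "moment": the same for the moment, N m; "grip_width": finger opening in m.
Only numpy, scipy, OpenCV 4.12 (cv2) and the standard library are available. Lean on these libraries where they do the work, as an engineer would, in place of code of your own. Each camera call takes 0.05 s, during which the arm holds its last target.

## Task

Fit the sprung retaining bar across the front of the shaker's platform: press its sprung nose against the tall upright so the bar shortens, work it down between the two uprights and let it spring out so that the nose sits in the open notch and the plain pin is fully home in the closed socket opposite. Go gently, never forcing the bar or the shaker (25 N at most), leave the bottles and everything else where they stand, and let go of the bar.

Things in the scene. Friction and masses are not known exactly. Their poses are not given: they have to be found in the camera images.
- bar_mid (a point): Centre of the loose retaining bar (about 0.23 kg, 168 mm long when free), half-way up it, 17 mm above the bench it lies on. Its own y runs along the bar, z is up. Here is a black grip block 60 mm long (y), 20 mm wide (x), 34 mm tall; pin and sprung nose lie on the y axis through this point.
- pin_tip (a point): Round tip of the bar's plain end, at y = -80 mm from its centre: a steel pin 8 mm thick and 18 mm long on a tube 14 mm thick.
- nose_tip (a point): Round tip of the bar's sprung end, at y = +88 mm from its centre when fully out: a polished, slippery steel nose 8 mm thick, coming out of a fatter sleeve (22 mm thick) that ends at y = +62 mm.
- plunger (a joint): How far the sprung nose is pushed into the bar, in m: 0 fully out, 0.018 is the hard end. The spring pushes out with 1.5 N plus 0.45 N per mm (9.6 N at the hard end).
- shaker: Orbital shaker fixed on the bench. Origin at the centre of its underside; z up, its -x side (control panel) faces the robot. Platform 240 mm (x) by 230 mm (y), top 85 mm above the bench. The bar belongs on the line x = -55 mm along the shaker's y, sprung end to +y, its centre at y = 0 when home (nose then pushed in 5 mm). Over 25 N between bar and shaker does damage.
- tall_upright (a point): Top edge of the tall steel upright's inner face, above the bar's line: shaker x = -55, y = +83 mm, 190 mm above the bench; same axes as the shaker. The face is 50 mm wide and plain; the nose slides down it into a plastic notch block 7 mm thick on it: a V open at the top, 24 mm wide at its mouth, 12 mm at its floor, where the nose comes to rest.
- short_upright (a point): Foot of the short upright opposite, on the platform: shaker x = -55, y = -84 mm, 85 mm above the bench. It carries the plastic socket block: face at y = -73 mm, closed socket 12 mm wide, 11.5 mm tall, 7 mm deep (back at y = -80), open towards +y only. The block's top is 14 mm above the bar's line at home; the socket spans 5.5 mm below to 6 mm above that line.
- notch_socket_range (a point): Middle of the possible heights of the bar's line at home: shaker x = -55, y = 0, 135 mm above the bench. Notch and socket are set to one height, left by the last user and not measured: the line is 115 to 155 mm above the bench (notch floor 4 mm lower); feel or see it. To pass the socket block the bar shifts at least 7 mm towards +y from home; at 13 mm the nose is at its hard end.
- flask0: Glass bottle 54 mm in diameter, 95 mm tall, loose on the platform's far half; origin at the centre of its underside. Leave alone.
- flask1: Glass bottle 54 mm in diameter, 110 mm tall, loose on the platform's far half; origin at the centre of its underside. Leave alone.
- tip_box: Pipette tip box 82 x 117 x 47 mm beyond the bar; origin at the centre of its underside. Leave alone.
- beaker: Glass beaker 60 mm across, 75 mm tall, on the robot's side of the bar; origin at the centre of its underside. Leave alone.
- dishes: Stack of three round dishes 89 mm across, 45 mm tall; origin at the centre of its underside. Leave alone.
- pipette: Pipette lying on the bench, 230 mm long; origin under its middle. Leave alone.
- jar: Amber jar 80 mm across, 120 mm tall; origin at the centre of its underside. Leave alone.
Mind the look-alikes: they are no part of the job. What is shaped like the part that bears bar_mid but yellow is not meant.

How it is judged:
By the outcome, as a careful person would: the job done as asked, in the order asked, and still so for the second after the job is handed in, with the robot touching nothing.
It also fails if it takes over 67 s, if anything falls off the work surface, if the arm or the gripper's body presses on something with over 40 N, if the wrist force passes 120 N, or if a joint passes its speed limit or range.

## Working session

There is one attempt and no reset: what is moved stays moved. The work goes in short steps, Python scripts to look and compute and a tool call to move; the robot and the scene stay as the last step left them, time stands still between calls to the robot, and variables do not carry over. Pictures are saved under pics/ and viewed, and the job is handed in when it is done.

Besides the shell and the picture viewer there is one more tool, called after "Request:" by a JSON object that holds its "api" and its "payload". arm_command: Moves the arm, as the interface text tells. Its arguments: {"type":"object","properties":{"deltas":{"type":"array"},"gripper":{"type":"number"},"force":{"type":"number"}},"required":["deltas"]}

```bash
mkdir -p pics
cat > h.py <<'E'
import numpy as np, cv2
from station import ctrl, optics, models
from scipy.spatial.transform import Rotation as R
def cal(n):
    c=optics.get_calibration(n); return np.array(c['K']),np.array(c['origin']),c['orientation']
E
python3 - <<'E'
from h import *
for n in ['scene','top']:
    im=optics.camera(n); cv2.imwrite(f'pics/{n}0.png',im[:,:,::-1]); print(n,optics.get_calibration(n))
    for t in ['bar_mid','pin_tip','nose_tip','shaker','tall_upright','short_upright','notch_socket_range']:
        print(t,[(np.round(d['at']),round(d['score'],2)) for d in models.mark_of(t,n)][:3])
print(ctrl.get_obs(), ctrl.tip_reach)
E
```

```text
scene {'K': array([[419.07918218,   0.        , 324.78492862],
       [  0.        , 419.07918218, 196.99169614],
       [  0.        ,   0.        ,   1.        ]]), 'origin': array([ 1.19164964, -1.05134402,  0.99948847]), 'orientation': array([-2.18237728,  0.02166957,  0.60345742])}
bar_mid [(array([295., 268.]), 0.85), (array([222., 237.]), 0.6), (array([326., 181.]), 0.44)]
pin_tip [(array([234., 241.]), 0.61), (array([326., 171.]), 0.58), (array([282., 283.]), 0.56)]
nose_tip []
shaker [(array([386., 199.]), 0.62)]
tall_upright [(array([377., 145.]), 0.8), (array([280., 279.]), 0.35)]
short_upright [(array([365., 194.]), 0.87)]
notch_socket_range [(array([368., 171.]), 0.58), (array([268., 260.]), 0.25)]
top {'K': array([[453.01553108,   0.        , 311.84294919],
       [  0.        , 453.01553108, 196.64757871],
       [  0.        ,   0.        ,   1.        ]]), 'origin': array([ 0.34714156, -0.0225281 ,  1.50280579]), 'orientation': array([-3.05428391, -0.00520842, -1.54609878])}
bar_mid [(array([395., 190.]), 0.73), (array([245., 244.]), 0.6), (array([397., 284.]), 0.51)
[... 335 characters left out ...]
ge [(array([237., 180.]), 0.73)]
{'time_s': 0.8, 'qpos': array([-1.16659910e+00,  2.99884388e-01,  1.52096825e+00,  4.24155022e-05,
        1.32073839e+00, -6.65798107e-02]), 'joint_vel': array([ 8.13089778e-04, -2.15431332e-04, -1.37278678e-03, -4.46958724e-04,
       -7.85766310e-04,  1.48208962e-05]), 'tau': array([ 7.97570938e-04, -5.31633568e+01, -3.52908969e+01,  7.09020370e-02,
        2.12193292e-02,  1.96276216e-05]), 'ee_pos': array([ 0.2494826 , -0.490155  ,  0.22446759]), 'eef_rot': array([3.03546803, 1.5707552 , 0.36464192]), 'force': array([-0.0478489 , -0.57600341, -0.05741343]), 'moment': array([-0.00798099, -0.02344664,  0.00832889]), 'grip_width': 0.09390434807424765} 0.019
```

View pics/scene0.png

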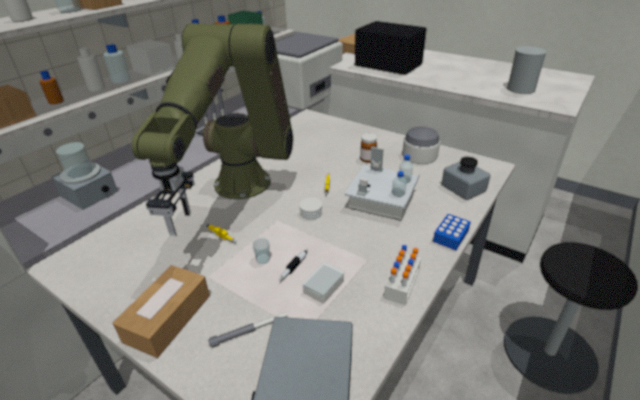

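View pics/top0.png

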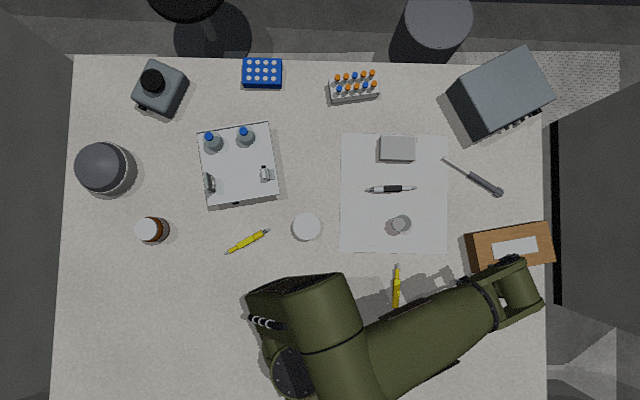

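Run:
```python
import cv2
a=cv2.imread('pics/top0.png')
cv2.imwrite('pics/topcrop0.png',cv2.resize(a[100:300,140:440],None,fx=2.6,fy=2.6,interpolation=3))
b=cv2.imread('pics/scene0.png')
cv2.imwrite('pics/scenecrop0.png',cv2.resize(b[120:300,200:470],None,fx=2.9,fy=2.9,interpolation=3))
```

```text
(no output)
```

View pics/topcrop0.png

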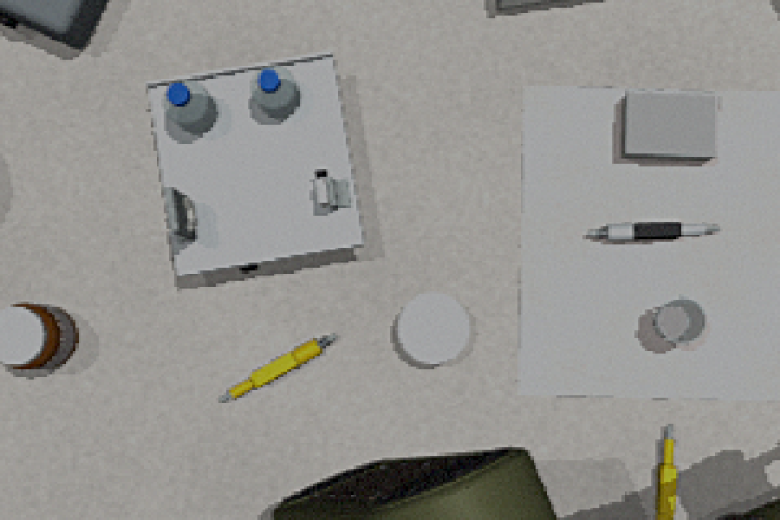

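View pics/scenecrop0.png

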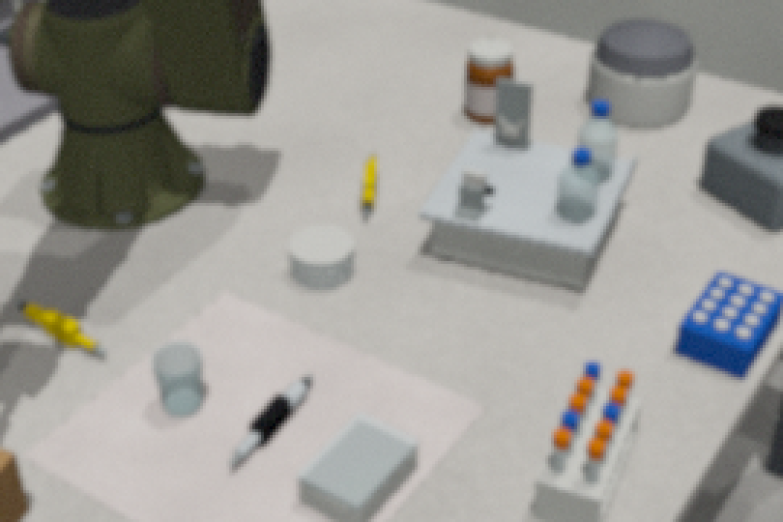

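Three candidates for the bar: black-gripped at top (391,189), yellow at (247,241) and yellow at (397,285). The black one fits the description, because yellow is excluded. I'll confirm it and see which end is the nose in averaged, enlarged crops.

Run:
```python
from h import *
A={}
for n in ['top','scene']:
    A[n]=np.mean([optics.camera(n).astype(float) for _ in range(8)],0)
np.savez('avg.npz',**A)
def crop(n,x0,x1,y0,y1,f,fn):
    c=A[n][y0:y1,x0:x1,::-1].clip(0,255).astype(np.uint8)
    cv2.imwrite(fn,cv2.resize(c,None,fx=f,fy=f,interpolation=cv2.INTER_CUBIC))
crop('top',355,425,175,205,11,'pics/barT.png')
crop('scene',270,320,240,290,11,'pics/barS.png')
crop('scene',340,425,140,220,7,'pics/shS.png')
crop('top',190,285,115,215,6,'pics/shT.png')
```

```text
(no output)
```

View pics/barT.png

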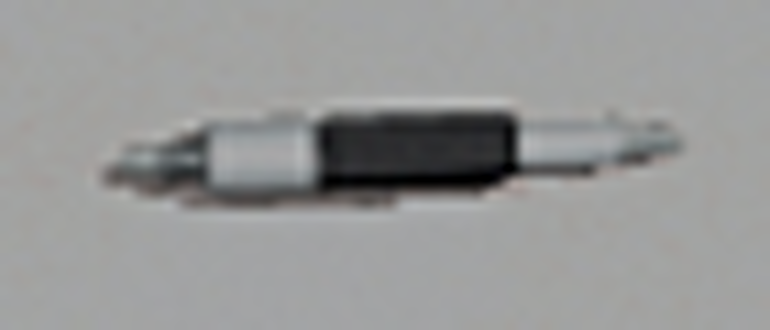

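View pics/barS.png

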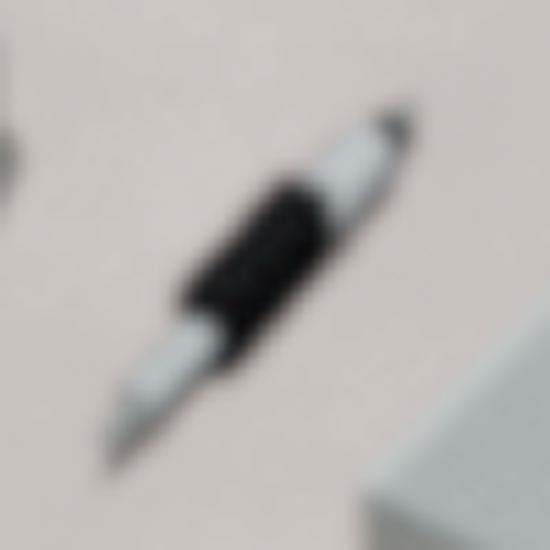

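View pics/shS.png

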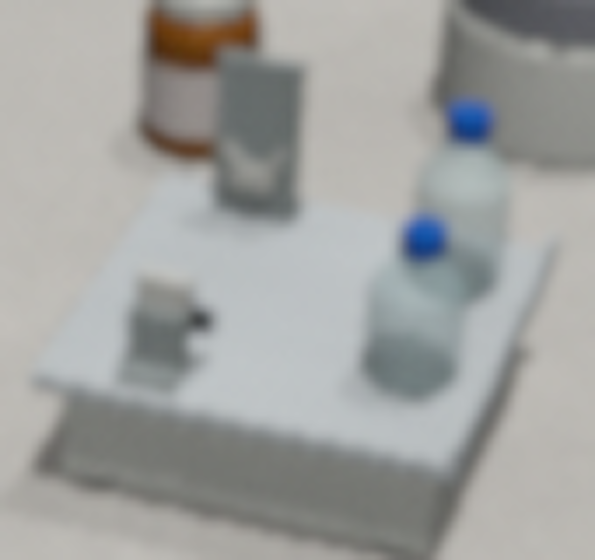

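View pics/shT.png

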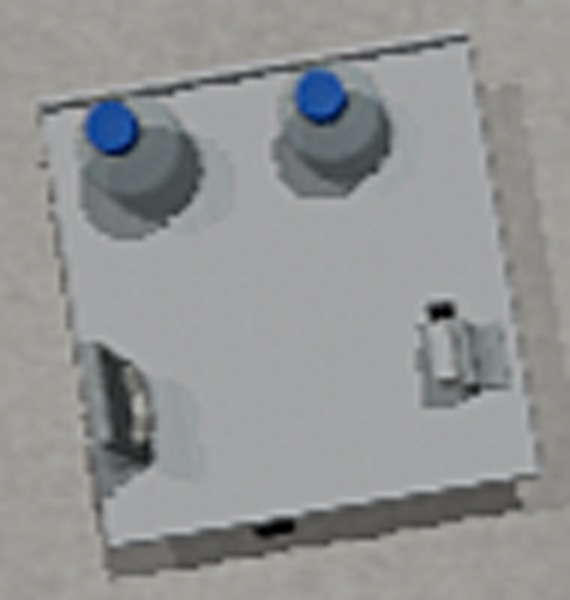

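```bash
cat >> h.py <<'E'
def Rm(o): return R.from_euler('xyz',o).as_matrix()
def ray(n,px,z):
    K,o,r=cal(n); d=Rm(r)@np.linalg.inv(K)@np.array([px[0],px[1],1.]); return o+d*(z-o[2])/d[2]
def proj(n,P):
    K,o,r=cal(n); q=(np.atleast_2d(P)-o)@Rm(r); q=q@K.T; return q[:,:2]/q[:,2:]
E
python3 - <<'E'
from h import *
def off(c,f,x0,y0): return (np.array(c,float)+.5)/f-.5+[x0,y0]
T=off([(42,107),(466,36),(538,475),(108,545)],6,190,115)
S=off([(165,183),(556,240),(447,468),(38,378)],7,340,140)
# order: far-left(+x,+y), far-right(+x,-y), near-right(-x,-y), near-left(-x,+y)
loc=np.array([(.12,.115),(.12,-.115),(-.12,-.115),(-.12,.115)])
# scene order by visible: left-top = (-x,+y); right=(+x,+y); bottom=(+x,-y); left=(-x,-y)
locS=np.array([(-.12,.115),(.12,.115),(.12,-.115),(-.12,-.115)])
for n,px,l in [('top',T,loc),('scene',S,locS)]:
    W=np.array([ray(n,p,.085)[:2] for p in px])
    c=W.mean(0)-0; lc=l-l.mean(0)
    A=W-W.mean(0)
    th=np.arctan2((lc[:,0]*A[:,1]-lc[:,1]*A[:,0]).sum(),(lc*A).sum())
    Rz=np.array([[np.cos(th),-np.sin(th)],[np.sin(th),np.cos(th)]])
    print(n,'center',c,'yaw deg',np.degrees(th),'res mm',((A-lc@Rz.T)*1e3).round(1).tolist())
# bar
B=off([(105,172),(683,143)],11,355,175)
for p in B: print('bar end',ray('top',p,.017))
for t in [(322,112),(516,112),(512,188),(322,190)]: print('blk',ray('top',off(t,11,355,175),.034))
for p in off([(400,110),(108,470)],11,270,240): print('scene ends',ray('scene',p,.017))
E
```

```text
top center [0.57289825 0.21006362] yaw deg 11.012971273939266 res mm [[-1.8, -1.6], [-1.6, 1.1], [0.9, 1.5], [2.5, -1.0]]
scene center [0.57628106 0.20889944] yaw deg 12.745332646591871 res mm [[7.0, -5.0], [-2.3, 8.3], [-7.5, -5.4], [2.8, 2.0]]
bar end [ 0.50308616 -0.19881217  0.017     ]
bar end [ 0.5162155 -0.3722516  0.017    ]
blk [ 0.52082607 -0.26096127  0.034     ]
blk [ 0.52228381 -0.31858538  0.034     ]
blk [ 0.4995802  -0.31756713  0.034     ]
blk [ 0.49756328 -0.26121328  0.034     ]
scene ends [ 0.50400711 -0.20659304  0.017     ]
scene ends [ 0.52522238 -0.3761737   0.017     ]
```

Run:
```python
from h import *
A=np.load('avg.npz')
c=np.array([.574,.2097]); th=np.radians(11.3)
def sh(x,y,z): return [c[0]+np.cos(th)*x-np.sin(th)*y,c[1]+np.sin(th)*x+np.cos(th)*y,z]
def cc(n,P,f,x0,y0): return ((proj(n,P)-[x0,y0]+.5)*f-.5).round(0)
P={'topL':sh(-.08,.083,.19),'topR':sh(-.03,.083,.19),'footL':sh(-.08,.083,.085),'footR':sh(-.03,.083,.085)}
for k,v in P.items(): print(k,cc('scene',v,7,340,140),cc('top',v,6,190,115))
for h in (.115,.125,.135,.145,.155):
    print(h,'floor',cc('scene',sh(-.055,.076,h-.004),7,340,140),cc('top',sh(-.055,.076,h-.004),6,190,115),'socktop face edge',cc('scene',sh(-.055,-.073,h+.014),7,340,140),cc('top',sh(-.055,-.073,h+.014),6,190,115),)
print('shortfoot',cc('scene',sh(-.055,-.084,.085),7,340,140),cc('top',sh(-.055,-.084,.085),6,190,115))
o=A['scene'][150:175,368:388]
cv2.imwrite('pics/notch.png',cv2.resize(A['scene'][145:172,366:388,::-1].clip(0,255).astype(np.uint8),None,fx=22,fy=22,interpolation=cv2.INTER_CUBIC))
cv2.imwrite('pics/sock.png',cv2.resize(A['scene'][173:200,353:375,::-1].clip(0,255).astype(np.uint8),None,fx=22,fy=22,interpolation=cv2.INTER_CUBIC))
s=ctrl.get_obs(); print(Rm(s['eef_rot']).round(3))
```

```text
topL [[216.  55.]] [[112. 442.]]
topR [[300.  70.]] [[ 96. 341.]]
footL [[209. 211.]] [[157. 463.]]
footR [[290. 227.]] [[142. 370.]]
0.115 floor [[248. 187.]] [[152. 408.]] socktop face edge [[165. 290.]] [[434. 354.]]
0.125 floor [[248. 172.]] [[148. 406.]] socktop face edge [[166. 274.]] [[432. 351.]]
0.135 floor [[249. 157.]] [[144. 403.]] socktop face edge [[167. 259.]] [[430. 349.]]
0.145 floor [[250. 142.]] [[140. 401.]] socktop face edge [[167. 243.]] [[428. 346.]]
0.155 floor [[251. 127.]] [[136. 399.]] socktop face edge [[168. 227.]] [[426. 343.]]
shortfoot [[156. 367.]] [[464. 362.]]
[[-0.     0.454 -0.891]
 [ 0.    -0.891 -0.454]
 [-1.    -0.     0.   ]]
```

View pics/notch.png

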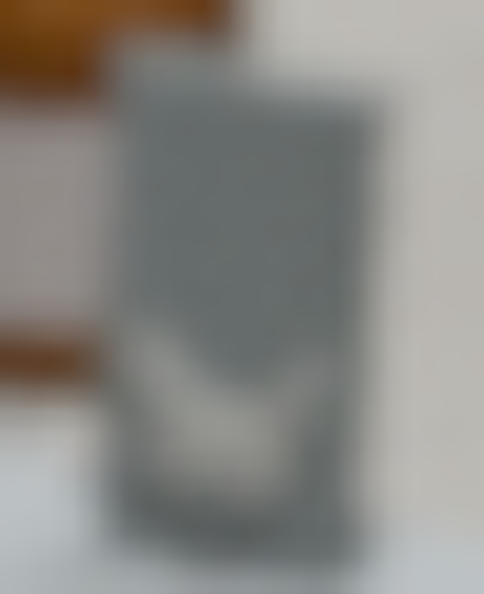

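View pics/sock.png

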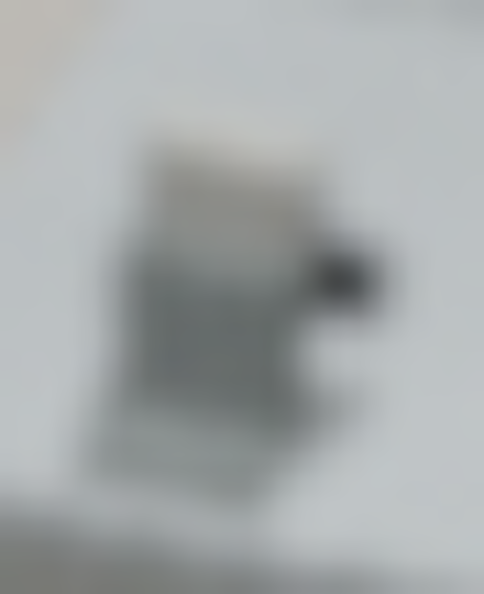

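```bash
cat > ref.py <<'E'
from h import *
from scipy.optimize import least_squares
from scipy.ndimage import map_coordinates
A=np.load('avg.npz')
g=cv2.GaussianBlur(A['top'].mean(2),(0,0),.6)
c=np.array([.573,.210]);th=np.radians(11)
def sh(p,x,y,z): 
    return np.array([p[0]+np.cos(p[2])*x-np.sin(p[2])*y,p[1]+np.sin(p[2])*x+np.cos(p[2])*y,z+0*x]).T
for name,a,b in [('near',(-.12,.11),(-.12,-.11)),('right',(-.11,-.115),(.11,-.115)),('far',(.12,-.11),(.12,.11)),('left',(.11,.115),(-.11,.115))]:
    t=np.linspace(0.05,.95,40); x=a[0]+(b[0]-a[0])*t; y=a[1]+(b[1]-a[1])*t
    P=proj('top',sh([.573,.210,th],x,y,.085)); d=P[-1]-P[0]; d/=np.linalg.norm(d); nrm=np.array([-d[1],d[0]])
    s=np.arange(-4,4.01,.1); out=[]
    for q in P:
        pr=map_coordinates(g,[q[1]+s*nrm[1],q[0]+s*nrm[0]],order=3); gr=np.gradient(pr,s); k=np.argmax(abs(gr[5:-5]))+5
        out.append((s[k],gr[k]))
    out=np.array(out); m=np.median(out[:,0]); ok=abs(out[:,0]-m)<1.2
    W=np.array([ray('top',q+o*nrm,.085)[:2] for q,o in zip(P[ok],out[ok,0])])
    v=np.linalg.svd(W-W.mean(0))[2][0]
    print(name,ok.sum(),'mean grad',out[ok,1].mean().round(1),'ang',np.degrees(np.arctan2(v[1],v[0])).round(2),'mean',W.mean(0).round(4), 'off px',m.round(2))
E
python3 ref.py
python3 - <<'E'
from h import *
A=np.load('avg.npz'); g=A['top'].mean(2)
# block mask
m=(g<75)[175:205,375:412].astype(np.uint8)
n,l,st,ce=cv2.connectedComponentsWithStats(m); k=1+np.argmax(st[1:,4])
ys,xs=np.where(l==k); pts=np.c_[xs+375,ys+175].astype(float)
print(st[k],ce[k]); print(cv2.minAreaRect(pts.astype(np.float32)))
cc=pts.mean(0); v=np.linalg.svd(pts-cc)[2][0]
a=ray('top',cc-8*v,.03);b=ray('top',cc+8*v,.03); d=b-a; print((a+b)/2,np.degrees(np.arctan2(-d[0],d[1])))
E
```

```text
near 40 mean grad -59.6 ang -78.85 mean [0.457  0.1875] off px -0.6
right 37 mean grad -22.6 ang 11.21 mean [0.5983 0.0995] off px -0.6
far 23 mean grad 42.7 ang 100.81 mean [0.6901 0.232 ] off px -0.4
left 13 mean grad -16.2 ang -168.89 mean [0.5906 0.3293] off px -0.4
[  8  10  20   8 122] [17.36065574 13.54918033]
((392.2746276855469, 188.5205078125), (6.518573760986328, 19.103042602539062), 84.80557250976562)
[ 0.50942552 -0.28971665  0.03      ] 6.842335323549844
```

```bash
cat > go.py <<'E'
# usage: go.py x y z yawdeg(of jaw axis) -> deltas units
from h import *; import sys
x,y,z,yaw=map(float,sys.argv[1:5])
s=ctrl.get_obs(); M=Rm(s['eef_rot'])
d=M.T@(np.array([x,y,z])-s['ee_pos'])/.025
c,si=np.cos(np.radians(yaw)),np.sin(np.radians(yaw))
T=np.array([[0,c,si],[0,si,-c],[-1,0,0]])
T[:,2]=np.cross(T[:,0],T[:,1])
r=R.from_matrix(M.T@T).as_rotvec(degrees=True)/5
print('t',s['time_s'],'trans',d.round(3),'turn',r.round(3),'F',s['force'].round(2),'w',round(s['grip_width']*1e3,1))
E
python3 go.py .5097 -.2897 .10 5; python3 go.py .5097 -.2897 .025 5
```

```text
t 1.6 trans [  4.978  -2.424 -12.914] turn [-13.605  -0.      0.   ] F [ 0.82  0.38 -0.17] w 93.9
t 1.6 trans [  7.978  -2.424 -12.914] turn [-13.605  -0.      0.   ] F [ 0.82  0.38 -0.17] w 93.9
```

Request:
{"api": "arm_command", "payload": {"deltas": [{"translation":[0,-0.3,-1.4],"turn":[-1.4,0,0]},{"translation":[0,-0.6,-2.8],"turn":[-2.8,0,0]},{"translation":[0.5,-0.9,-4.2],"turn":[-4.2,0,0]},{"translation":[1,-1.2,-5.6],"turn":[-5.6,0,0]},{"translation":[1.5,-1.5,-7],"turn":[-7,0,0]},{"translation":[2,-1.8,-8.4],"turn":[-8.4,0,0]},{"translation":[2.5,-2.1,-9.8],"turn":[-9.8,0,0]},{"translation":[3,-2.3,-11.2],"turn":[-11.2,0,0]},{"translation":[3.5,-2.4,-12.4],"turn":[-12.5,0,0]},{"translation":[4.2,-2.42,-12.9],"turn":[-13.6,0,0]},{"translation":[4.9,-2.42,-12.91],"turn":[-13.6,0,0]},{"translation":[5,-2.42,-12.91],"turn":[-13.6,0,0]}], "gripper": 45, "force": 30}}

```text
time_s: 2.6
ee_pos: [0.5092, -0.2885, 0.0963]
eef_rot: [-2.233, 1.566, 2.568]
force: [-0.1, 0.2, -0.7]
grip_width: 0.0447
```

```bash
python3 go.py .5097 -.2897 .025 5
python3 - <<'E'
from h import *
for n in ['top','scene']:
    im=optics.camera(n)[:,:,::-1]
    c=im[150:250,340:460] if n=='top' else im[190:310,240:360]
    cv2.imwrite(f'pics/{n}1.png',cv2.resize(c,None,fx=5,fy=5,interpolation=3))
E
```

```text
t 2.6 trans [2.854 0.026 0.059] turn [ 0.014 -0.031  0.04 ] F [-0.05  0.23 -0.74] w 44.7
```

View pics/scene1.png

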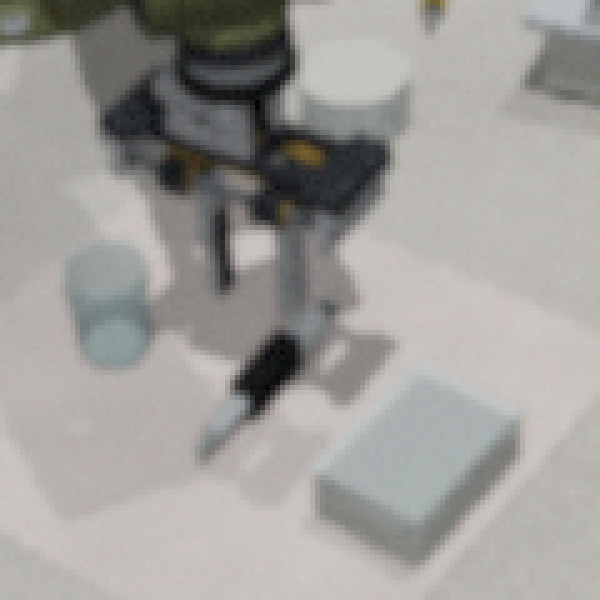

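The gripper straddles the black bar at full-image (295,264) and is clear of the beaker and tip box. Descending.

Request:
{"api": "arm_command", "payload": {"deltas": [{"translation":[0.7,0.02,0.03],"turn":[0,0,0]},{"translation":[1.4,0.03,0.06],"turn":[0,0,0]},{"translation":[2,0.03,0.06],"turn":[0,0,0]},{"translation":[2.5,0.03,0.06],"turn":[0,0,0]},{"translation":[2.8,0.03,0.06],"turn":[0,0,0]},{"translation":[2.85,0.03,0.06],"turn":[0,0,0]}]}}

```text
time_s: 3.2
ee_pos: [0.5101, -0.2914, 0.0277]
eef_rot: [-2.244, 1.57, 2.555]
force: [-0.0, -0.1, 0.9]
grip_width: 0.0453
```

Request:
{"api": "arm_command", "payload": {"deltas": [{"translation":[0,0,0],"turn":[0,0,0]},{"translation":[0,0,0],"turn":[0,0,0]},{"translation":[0,0,0],"turn":[0,0,0]},{"translation":[0,0,0],"turn":[0,0,0]},{"translation":[0,0,0],"turn":[0,0,0]},{"translation":[0,0,0],"turn":[0,0,0]}], "gripper": 0, "force": 30}}

```text
time_s: 3.7
ee_pos: [0.511, -0.2915, 0.029]
eef_rot: [0.934, 1.569, -0.549]
force: [-0.2, 0.4, 6.0]
grip_width: 0.0196
```

```bash
python3 go.py .5097 -.2897 .025 5;python3 go.py .5097 -.2897 .19 5
```

```text
t 3.7 trans [ 0.158 -0.044 -0.075] turn [-0.005  0.009 -0.012] F [-0.24  0.43  6.  ] w 19.6
t 3.7 trans [-6.442 -0.037 -0.07 ] turn [-0.005  0.009 -0.012] F [-0.24  0.43  6.  ] w 19.6
```

Request:
{"api": "arm_command", "payload": {"deltas": [{"translation":[-0.4,0,0],"turn":[0,0,0]},{"translation":[-1.3,0,0],"turn":[0,0,0]},{"translation":[-2.6,0,0],"turn":[0,0,0]},{"translation":[-3.9,0,0],"turn":[0,0,0]},{"translation":[-5.2,0,0],"turn":[0,0,0]},{"translation":[-6.5,0,0],"turn":[0,0,0]},{"translation":[-7.8,0,0],"turn":[0,0,0]},{"translation":[-8.7,0,0],"turn":[0,0,0]},{"translation":[-9.2,0,0],"turn":[0,0,0]},{"translation":[-9.2,0,0],"turn":[0,0,0]}]}}

```text
time_s: 4.53
ee_pos: [0.5109, -0.2915, 0.2617]
eef_rot: [0.898, 1.566, -0.586]
force: [-0.0, 0.3, -2.7]
grip_width: 0.0201
```

```bash
python3 go.py .5226 .1832 .26 11.1
```

```text
t 4.5333 trans [  0.021   2.112 -18.877] turn [-1.225  0.035 -0.039] F [-0.03  0.25 -2.7 ] w 20.1
```

Request:
{"api": "arm_command", "payload": {"deltas": [{"translation":[0,0.08,-0.8],"turn":[0,0,0]},{"translation":[0,0.2,-2.2],"turn":[-0.1,0,0]},{"translation":[0,0.4,-3.8],"turn":[-0.2,0,0]},{"translation":[0,0.6,-5.4],"turn":[-0.3,0,0]},{"translation":[0,0.8,-7],"turn":[-0.4,0,0]},{"translation":[0,1.0,-8.6],"turn":[-0.5,0,0]},{"translation":[0,1.1,-10.2],"turn":[-0.6,0,0]},{"translation":[0,1.3,-11.8],"turn":[-0.7,0,0]},{"translation":[0,1.5,-13.4],"turn":[-0.8,0,0]},{"translation":[0,1.7,-15],"turn":[-1,0,0]},{"translation":[0,1.8,-16.4],"turn":[-1.1,0,0]},{"translation":[0,1.9,-17.4],"turn":[-1.2,0,0]}]}}

```text
time_s: 5.53
ee_pos: [0.5191, 0.149, 0.257]
eef_rot: [-1.673, 1.569, -3.05]
force: [0.5, -1.1, -2.7]
grip_width: 0.0198
```

Request:
{"api": "arm_command", "payload": {"deltas": [{"translation":[0,0.1,-0.7],"turn":[0,0,0]},{"translation":[0,0.15,-1.2],"turn":[0,0,0]},{"translation":[0,0.2,-1.5],"turn":[0,0,0]},{"translation":[0,0.2,-1.5],"turn":[0,0,0]},{"translation":[0,0.2,-1.5],"turn":[0,0,0]}]}}

```text
time_s: 5.95
ee_pos: [0.5179, 0.1834, 0.2578]
eef_rot: [-1.151, 1.57, -2.531]
force: [0.1, -0.1, -2.0]
grip_width: 0.0195
```

```bash
python3 go.py .5226 .1832 .26 11.1
python3 - <<'E'
from h import *
A={}
for n in ['top','scene']:
    A[n]=np.mean([optics.camera(n).astype(float) for _ in range(4)],0)
    im=A[n][:,:,::-1].clip(0,255).astype(np.uint8)
    c=im[110:220,180:300] if n=='top' else im[110:230,320:440]
    cv2.imwrite(f'pics/{n}2.png',cv2.resize(c,None,fx=5,fy=5,interpolation=3))
E
```

```text
t 5.95 trans [-0.086  0.184  0.042] turn [-0.028  0.003  0.008] F [ 0.05 -0.07 -2.02] w 19.5
```

View pics/scene2.png

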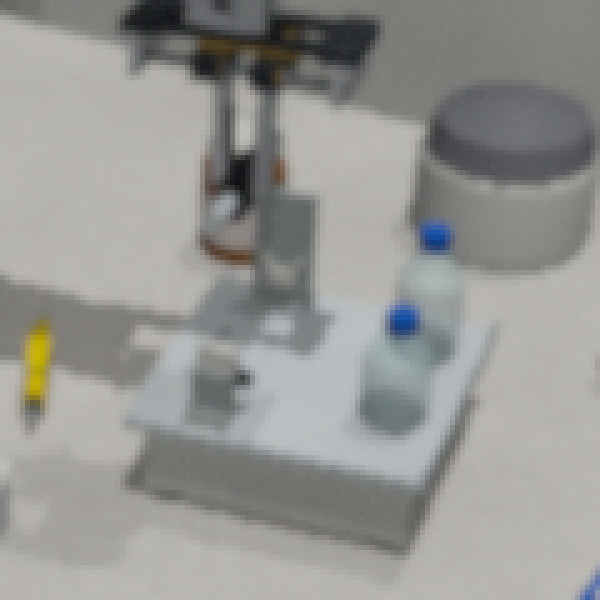

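View pics/top2.png

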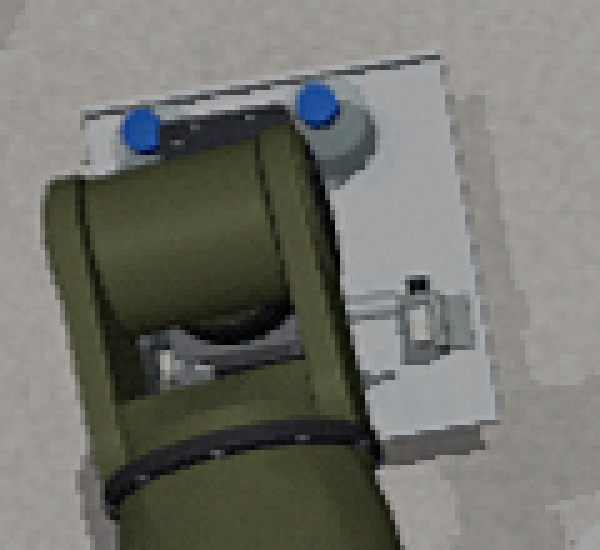

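Run:
```python
from h import *
s=ctrl.get_obs(); M=Rm(s['eef_rot']); print(M.round(3))
ey=-M[:,2]
if ey[1]<0: ey=-ey
for off in (0,.002,.004):
    C=s['ee_pos']+ey*off+np.array([0,0,-.012])
    for yy in (-.08,-.062):
        p=proj('top',C+ey*yy)[0]; print(off,yy,p.round(2),((p-[180,110]+.5)*5).round(0), ((proj('scene',C+ey*yy)[0]-[320,110]+.5)*5).round(0))
im=np.mean([optics.camera('top').astype(float) for _ in range(4)],0)
cv2.imwrite('pics/pin2.png',cv2.resize(im[155:195,240:290,::-1].clip(0,255).astype(np.uint8),None,fx=14,fy=14,interpolation=3))
for n in ['pin_tip']:
  print([(d['at'],d['score']) for d in models.mark_of(n,'top')][:3])
```

```text
[[ 0.     0.982  0.19 ]
 [-0.     0.19  -0.982]
 [-1.     0.     0.   ]]
0 -0.08 [265.56 168.45] [430. 295.] [207. 235.]
0 -0.062 [259.2 169.5] [398. 300.] [215. 223.]
0.002 -0.08 [264.85 168.56] [427. 295.] [208. 233.]
0.002 -0.062 [258.49 169.61] [395. 301.] [216. 222.]
0.004 -0.08 [264.15 168.68] [423. 296.] [208. 232.]
0.004 -0.062 [257.79 169.73] [391. 301.] [217. 221.]
[([264.5, 169.1], 0.42)]
```

View pics/pin2.png

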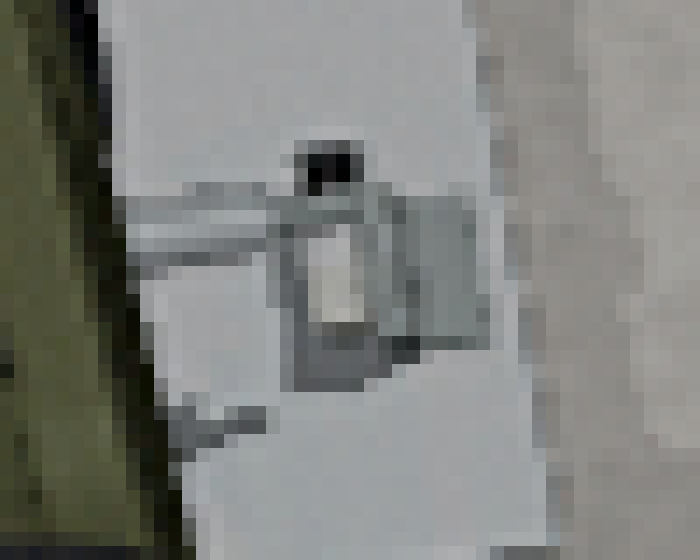

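```bash
python3 - <<'E'
from h import *
c=np.array([.5734,.2103]);th=np.radians(11.1)
for z in (.137,.147):
  for p in [(261.5,171.5),(265.5,177.5),(263.5,174.5),(263,170.8)]:
    w=ray('top',p,z)[:2]-c
    print(z,p,'shaker mm',((np.cos(th)*w[0]+np.sin(th)*w[1])*1e3).round(1),((-np.sin(th)*w[0]+np.cos(th)*w[1])*1e3).round(1))
E
python3 go.py .5226 .1832 .182 11.1
```

```text
0.137 (261.5, 171.5) shaker mm -48.9 -74.1
0.137 (265.5, 177.5) shaker mm -69.1 -83.1
0.137 (263.5, 174.5) shaker mm -59.0 -78.6
0.137 (263, 170.8) shaker mm -47.5 -78.9
0.147 (261.5, 171.5) shaker mm -50.5 -74.9
0.147 (265.5, 177.5) shaker mm -70.5 -83.9
0.147 (263.5, 174.5) shaker mm -60.5 -79.4
0.147 (263, 170.8) shaker mm -49.1 -79.7
t 6.6 trans [3.048 0.179 0.065] turn [-0.025  0.     0.   ] F [ 0.33  0.26 -2.01] w 19.7
```

Request:
{"api": "arm_command", "payload": {"deltas": [{"translation":[0.3,0.18,0.06],"turn":[0,0,0]},{"translation":[1,0.18,0.06],"turn":[0,0,0]},{"translation":[1.8,0.18,0.06],"turn":[0,0,0]},{"translation":[2.5,0.18,0.06],"turn":[0,0,0]},{"translation":[3,0.18,0.06],"turn":[0,0,0]},{"translation":[3.05,0.18,0.06],"turn":[0,0,0]},{"translation":[3.05,0.18,0.06],"turn":[0,0,0]}]}}

```text
time_s: 7.18
ee_pos: [0.5226, 0.1832, 0.1813]
eef_rot: [-1.494, 1.569, -2.873]
force: [0.1, 1.1, -1.7]
grip_width: 0.0195
```

```bash
python3 go.py .5226 .1832 .182 11.1
python3 - <<'E'
from h import *
for n in ['scene']:
    im=np.mean([optics.camera(n).astype(float) for _ in range(4)],0)[:,:,::-1].clip(0,255).astype(np.uint8)
    cv2.imwrite(f'pics/{n}3.png',cv2.resize(im[130:200,340:420],None,fx=9,fy=9,interpolation=3))
E
```

```text
t 7.1833 trans [-0.029  0.001  0.002] turn [-0.026  0.001  0.016] F [ 0.13  1.07 -1.75] w 19.5
```

View pics/scene3.png

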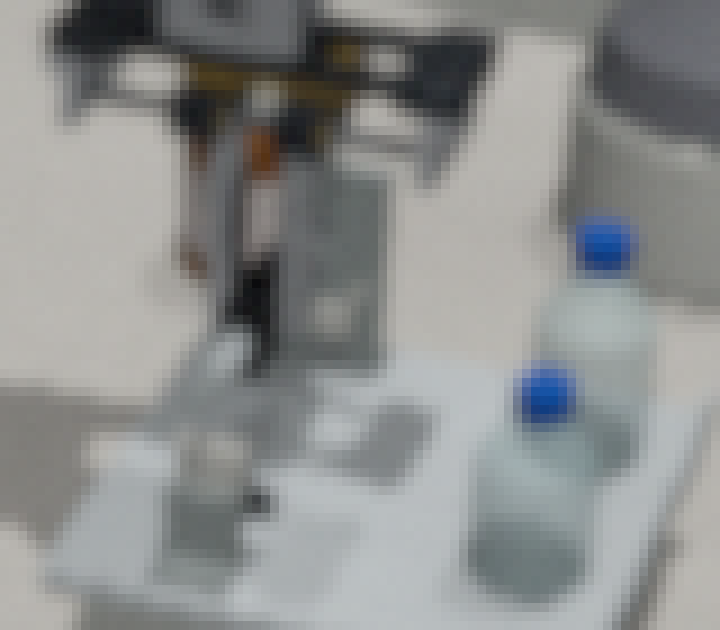

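Request:
{"api": "arm_command", "payload": {"deltas": [{"translation":[0,0,-0.15],"turn":[0,0,0]},{"translation":[0,0,-0.3],"turn":[0,0,0]},{"translation":[0,0,-0.3],"turn":[0,0,0]}]}}

```text
time_s: 7.63
ee_pos: [0.5211, 0.1915, 0.1823]
eef_rot: [1.967, 1.57, 0.588]
force: [-0.5, 0.5, -2.6]
grip_width: 0.0202
```

Request:
{"api": "arm_command", "payload": {"deltas": [{"translation":[0,0,-0.12],"turn":[0,0,0]},{"translation":[0,0,-0.2],"turn":[0,0,0]},{"translation":[0,0,-0.2],"turn":[0,0,0]}]}}

```text
time_s: 7.88
ee_pos: [0.5202, 0.1959, 0.182]
eef_rot: [0.277, 1.57, -1.102]
force: [0.6, -2.2, -1.6]
grip_width: 0.0198
```

Request:
{"api": "arm_command", "payload": {"deltas": [{"translation":[0,0,-0.12],"turn":[0,0,0]},{"translation":[0,0,-0.2],"turn":[0,0,0]},{"translation":[0,0,-0.2],"turn":[0,0,0]}]}}

```text
time_s: 8.13
ee_pos: [0.5193, 0.2006, 0.182]
eef_rot: [0.191, 1.57, -1.188]
force: [1.5, -3.5, -1.9]
grip_width: 0.0194
```

Request:
{"api": "arm_command", "payload": {"deltas": [{"translation":[0,0,-0.12],"turn":[0,0,0]},{"translation":[0,0,-0.24],"turn":[0,0,0]},{"translation":[0,0,-0.28],"turn":[0,0,0]},{"translation":[0,0,-0.28],"turn":[0,0,0]}]}}

```text
time_s: 8.47
ee_pos: [0.5181, 0.2071, 0.182]
eef_rot: [0.101, 1.57, -1.278]
force: [1.9, -6.7, -1.2]
grip_width: 0.0197
```

```bash
cat > st.py <<'E'
from h import *
c=np.array([.5734,.2103]);th=np.radians(11.1)
ex=np.array([np.cos(th),np.sin(th),0]);ey=np.array([-np.sin(th),np.cos(th),0])
def st(n=4):
    O=[]
    for _ in range(n):
        optics.camera('scene'); O.append(ctrl.get_obs())
    p=np.mean([o['ee_pos'] for o in O],0); F=np.mean([o['force'] for o in O],0); m=np.mean([o['moment'] for o in O],0)
    q=p-[c[0],c[1],0]
    print('t',round(O[-1]['time_s'],2),'shaker TCP mm',(1e3*np.array([q@ex,q@ey,p[2]])).round(1),'F',np.array([F@ex,F@ey,F[2]]).round(2),'sd',np.std([o['force'] for o in O],0).round(2),'M',np.array([m@ex,m@ey,m[2]]).round(3),'w',round(O[-1]['grip_width']*1e3,1))
    T=Rm(O[-1]['eef_rot']); print('  tool y ang',np.degrees(np.arctan2(T[1,1],T[0,1])).round(2),'tilt',T[:2,0].round(4))
st()
E
python3 st.py
```

```text
t 8.67 shaker TCP mm [-54.9   7.3 182. ] F [-0.06 -7.45 -1.01] sd [0.57 0.26 0.47] M [-1.313 -0.116 -0.002] w 19.5
  tool y ang 10.96 tilt [ 0.0002 -0.0009]
```

Request:
{"api": "arm_command", "payload": {"deltas": [{"translation":[0,0,-0.06],"turn":[0,0,0]},{"translation":[0.15,0,-0.06],"turn":[0,0,0]},{"translation":[0.35,0,-0.06],"turn":[0,0,0]},{"translation":[0.55,0,-0.06],"turn":[0,0,0]},{"translation":[0.7,0,-0.06],"turn":[0,0,0]},{"translation":[0.7,0,-0.06],"turn":[0,0,0]}]}}

```text
time_s: 9.17
ee_pos: [0.5177, 0.2082, 0.1638]
eef_rot: [-0.499, 1.569, -1.879]
force: [1.6, -6.9, -4.5]
grip_width: 0.0195
```

```bash
python3 st.py
```

```text
t 9.37 shaker TCP mm [-55.2   8.6 163.9] F [-0.65 -7.14 -3.92] sd [0.32 0.72 0.21] M [-1.646 -0.023  0.028] w 19.8
  tool y ang 10.96 tilt [-0.0008 -0.0016]
```

Request:
{"api": "arm_command", "payload": {"deltas": [{"translation":[0.1,0,-0.01],"turn":[0,0,0]},{"translation":[0.2,0,-0.01],"turn":[0,0,0]},{"translation":[0.3,0,-0.01],"turn":[0,0,0]},{"translation":[0.3,0,-0.01],"turn":[0,0,0]}]}}

```text
time_s: 9.7
ee_pos: [0.5178, 0.2084, 0.1566]
eef_rot: [-0.215, 1.57, -1.594]
force: [2.4, -7.6, -4.9]
grip_width: 0.0199
```

```bash
python3 st.py
```

```text
t 9.9 shaker TCP mm [-55.    8.8 156.6] F [ 0.75 -7.98 -3.86] sd [0.55 0.51 0.2 ] M [-1.654 -0.174 -0.035] w 19.9
  tool y ang 10.96 tilt [-0.0005 -0.0015]
```

Request:
{"api": "arm_command", "payload": {"deltas": [{"translation":[0.08,0,0],"turn":[0,0,0]},{"translation":[0.16,0,0],"turn":[0,0,0]},{"translation":[0.2,0,0],"turn":[0,0,0]},{"translation":[0.2,0,0],"turn":[0,0,0]}]}}

```text
time_s: 10.23
ee_pos: [0.5178, 0.2085, 0.1518]
eef_rot: [0.065, 1.57, -1.315]
force: [1.9, -7.6, -2.9]
grip_width: 0.0196
```

```bash
python3 st.py
```

```text
t 10.43 shaker TCP mm [-54.9   8.9 151.8] F [ 1.21 -7.4  -2.95] sd [0.25 0.39 0.59] M [-1.582 -0.236 -0.052] w 20.0
  tool y ang 10.95 tilt [ 0.0001 -0.0012]
```

Request:
{"api": "arm_command", "payload": {"deltas": [{"translation":[0.06,0,0],"turn":[0,0,0]},{"translation":[0.12,0,0],"turn":[0,0,0]},{"translation":[0.12,0,0],"turn":[0,0,0]}]}}

```text
time_s: 10.68
ee_pos: [0.5178, 0.2085, 0.1488]
eef_rot: [-0.068, 1.57, -1.447]
force: [3.2, -7.6, -3.7]
grip_width: 0.0199
```

```bash
python3 st.py
```

```text
t 10.88 shaker TCP mm [-55.    8.9 148.7] F [ 0.88 -7.57 -4.  ] sd [0.44 0.19 0.59] M [-1.61  -0.25  -0.071] w 20.0
  tool y ang 10.95 tilt [-0.0002 -0.0013]
```

Request:
{"api": "arm_command", "payload": {"deltas": [{"translation":[0.06,0.03,0],"turn":[0,0,0]},{"translation":[0.12,0.04,0],"turn":[0,0,0]},{"translation":[0.12,0.04,0],"turn":[0,0,0]}]}}

```text
time_s: 11.13
ee_pos: [0.5188, 0.2087, 0.1457]
eef_rot: [-0.103, 1.57, -1.482]
force: [1.9, -7.3, -3.1]
grip_width: 0.0197
```

```bash
python3 st.py;  python3 - <<'E'
from h import *
im=np.mean([optics.camera('scene').astype(float) for _ in range(4)],0)[:,:,::-1].clip(0,255).astype(np.uint8)
cv2.imwrite('pics/scene4.png',cv2.resize(im[130:200,340:420],None,fx=9,fy=9,interpolation=3))
E
```

```text
t 11.33 shaker TCP mm [-53.9   8.9 145.7] F [ 0.85 -7.62 -3.85] sd [0.38 0.39 0.54] M [-1.648 -0.285 -0.082] w 19.8
  tool y ang 10.95 tilt [-0.     -0.0013]
```

View pics/scene4.png

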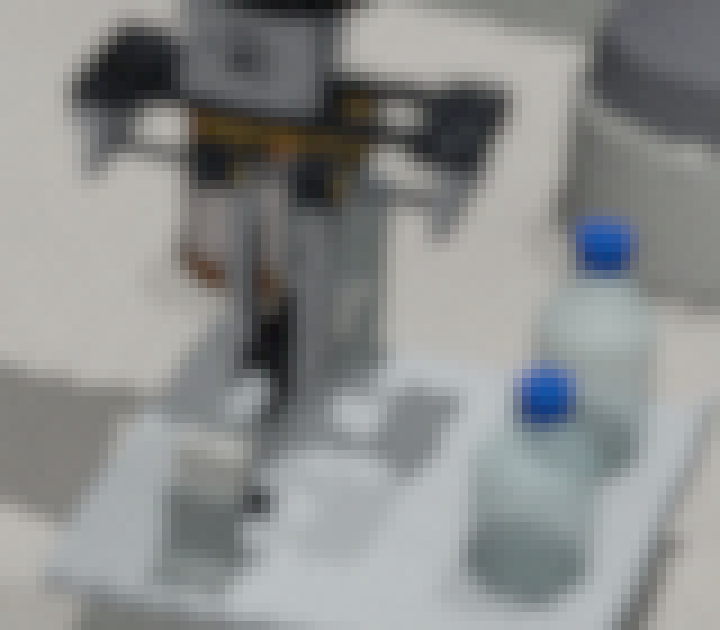

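The pin end is passing behind the socket block (crop ~(240,395)) with no contact yet. I'll continue down in small steps.

Request:
{"api": "arm_command", "payload": {"deltas": [{"translation":[0.06,0,0],"turn":[0,0,0]},{"translation":[0.1,0,0],"turn":[0,0,0]},{"translation":[0.1,0,0],"turn":[0,0,0]}]}}

```text
time_s: 11.78
ee_pos: [0.5188, 0.2086, 0.1433]
eef_rot: [-0.096, 1.57, -1.476]
force: [2.2, -7.5, -3.0]
grip_width: 0.0199
```

```bash
python3 st.py
```

```text
t 11.98 shaker TCP mm [-53.9   8.9 143.3] F [ 0.66 -7.67 -3.  ] sd [0.34 0.25 0.35] M [-1.58  -0.259 -0.053] w 19.9
  tool y ang 10.96 tilt [ 0.     -0.0012]
```

Request:
{"api": "arm_command", "payload": {"deltas": [{"translation":[0.06,0,0],"turn":[0,0,0]},{"translation":[0.1,0,0],"turn":[0,0,0]},{"translation":[0.1,0,0],"turn":[0,0,0]}]}}

```text
time_s: 12.23
ee_pos: [0.5188, 0.2087, 0.1409]
eef_rot: [0.018, 1.57, -1.361]
force: [1.3, -7.3, -2.9]
grip_width: 0.0195
```

```bash
python3 st.py
```

```text
t 12.43 shaker TCP mm [-53.9   8.9 140.8] F [ 0.87 -7.74 -3.4 ] sd [0.64 0.53 0.08] M [-1.561 -0.215 -0.062] w 20.0
  tool y ang 10.95 tilt [ 0.0001 -0.0011]
```

Request:
{"api": "arm_command", "payload": {"deltas": [{"translation":[0.06,0,0],"turn":[0,0,0]},{"translation":[0.1,0,0],"turn":[0,0,0]},{"translation":[0.1,0,0],"turn":[0,0,0]}]}}

```text
time_s: 12.68
ee_pos: [0.5188, 0.2087, 0.1384]
eef_rot: [0.123, 1.57, -1.257]
force: [1.9, -7.3, -0.3]
grip_width: 0.0198
```

```bash
python3 st.py
```

```text
t 12.88 shaker TCP mm [-53.8   8.9 138.5] F [ 0.19 -7.72 -1.24] sd [0.41 0.55 0.32] M [-1.454 -0.14  -0.02 ] w 20.0
  tool y ang 10.96 tilt [ 0.0004 -0.0009]
```

Request:
{"api": "arm_command", "payload": {"deltas": [{"translation":[0.06,0,0],"turn":[0,0,0]},{"translation":[0.1,0,0],"turn":[0,0,0]},{"translation":[0.1,0,0],"turn":[0,0,0]}]}}

```text
time_s: 13.13
ee_pos: [0.5191, 0.2089, 0.1364]
eef_rot: [1.089, 1.569, -0.291]
force: [1.2, -9.0, 1.5]
grip_width: 0.0197
```

```bash
python3 st.py
```

```text
t 13.33 shaker TCP mm [-53.5   9.  136.5] F [ 0.16 -8.15  1.94] sd [0.59 0.65 0.46] M [-1.22  -0.193 -0.041] w 20.0
  tool y ang 10.95 tilt [ 0.0013 -0.0004]
```

Request:
{"api": "arm_command", "payload": {"deltas": [{"translation":[-0.05,0,0],"turn":[0,0,0]},{"translation":[-0.06,0,0.05],"turn":[0,0,0]},{"translation":[-0.06,0,0.1],"turn":[0,0,0]},{"translation":[-0.06,0,0.15],"turn":[0,0,0]},{"translation":[-0.06,0,0.2],"turn":[0,0,0]},{"translation":[-0.06,0,0.2],"turn":[0,0,0]}]}}

```text
time_s: 13.83
ee_pos: [0.5198, 0.204, 0.1375]
eef_rot: [0.539, 1.57, -0.841]
force: [1.6, -5.0, -0.5]
grip_width: 0.0197
```

```bash
python3 st.py
```

```text
t 14.03 shaker TCP mm [-53.8   4.3 137.6] F [ 0.77 -5.48 -0.95] sd [0.4  0.43 0.49] M [-1.243 -0.174 -0.021] w 19.7
  tool y ang 10.97 tilt [ 0.0004 -0.0005]
```

Request:
{"api": "arm_command", "payload": {"deltas": [{"translation":[0,0,0.05],"turn":[0,0,0]},{"translation":[0,0,0.08],"turn":[0,0,0]},{"translation":[0,0,0.08],"turn":[0,0,0]}]}}

```text
time_s: 14.28
ee_pos: [0.5201, 0.2023, 0.1378]
eef_rot: [1.236, 1.57, -0.143]
force: [0.1, -4.5, 2.0]
grip_width: 0.02
```

```bash
python3 st.py
```

```text
t 14.48 shaker TCP mm [-53.8   2.4 137.8] F [ 0.73 -5.04  3.03] sd [0.47 0.42 0.24] M [-1.306 -0.155 -0.027] w 19.8
  tool y ang 10.97 tilt [ 0.0006 -0.0002]
```

Request:
{"api": "arm_command", "payload": {"deltas": [{"translation":[0,0,0.05],"turn":[0,0,0]},{"translation":[0,0,0.08],"turn":[0,0,0]},{"translation":[0,0,0.08],"turn":[0,0,0]}]}}

```text
time_s: 14.73
ee_pos: [0.5205, 0.2004, 0.1377]
eef_rot: [1.708, 1.57, 0.329]
force: [1.4, -3.0, 4.5]
grip_width: 0.0198
```

```bash
python3 st.py
```

```text
t 14.93 shaker TCP mm [-53.8   0.5 137.6] F [ 0.92 -3.39  4.98] sd [0.66 0.25 0.53] M [-1.071 -0.182 -0.016] w 19.5
  tool y ang 10.98 tilt [ 0.0005 -0.    ]
```

Request:
{"api": "arm_command", "payload": {"deltas": [{"translation":[-0.04,0,0],"turn":[0,0,0]},{"translation":[-0.07,0,0],"turn":[0,0,0]},{"translation":[-0.07,0,0],"turn":[0,0,0]}]}}

```text
time_s: 15.18
ee_pos: [0.5199, 0.2003, 0.1386]
eef_rot: [-1.509, 1.569, -2.889]
force: [0.9, -4.4, -2.3]
grip_width: 0.0194
```

```bash
python3 st.py
```

```text
t 15.38 shaker TCP mm [-54.3   0.5 138.7] F [-0.71 -4.4  -2.5 ] sd [0.48 0.54 0.39] M [-0.881  0.011  0.032] w 19.9
  tool y ang 10.98 tilt [-0.001  -0.0003]
```

Request:
{"api": "arm_command", "payload": {"deltas": [{"translation":[0,0,0.03],"turn":[0,0,0]},{"translation":[0,0,0.05],"turn":[0,0,0]},{"translation":[0,0,0.05],"turn":[0,0,0]}]}}

```text
time_s: 15.63
ee_pos: [0.5205, 0.1993, 0.1391]
eef_rot: [-2.243, 1.57, 2.661]
force: [0.5, -3.2, -2.6]
grip_width: 0.02
```

```bash
python3 st.py
```

```text
t 15.83 shaker TCP mm [-54.1  -0.6 139.1] F [-0.52 -3.13 -3.2 ] sd [0.35 0.5  0.51] M [-0.663  0.055  0.001] w 19.8
  tool y ang 10.97 tilt [-0.0002  0.    ]
```

Request:
{"api": "arm_command", "payload": {"deltas": [{"translation":[0,0,0.03],"turn":[0,0,0]},{"translation":[0,0,0.04],"turn":[0,0,0]},{"translation":[0,0,0.04],"turn":[0,0,0]}]}}

```text
time_s: 16.08
ee_pos: [0.5206, 0.1988, 0.1393]
eef_rot: [2.979, 1.57, 1.6]
force: [-1.7, 3.7, -2.5]
grip_width: 0.02
```

```bash
python3 st.py
```

```text
t 16.28 shaker TCP mm [-54.   -1.2 139.3] F [-0.79  4.88 -3.14] sd [0.27 0.66 0.5 ] M [ 0.87   0.034 -0.011] w 19.5
  tool y ang 10.99 tilt [0.     0.0007]
```

Request:
{"api": "arm_command", "payload": {"deltas": [{"translation":[0,0,0.03],"turn":[0,0,0]},{"translation":[0,0,0.04],"turn":[0,0,0]},{"translation":[0,0,0.04],"turn":[0,0,0]}]}}

```text
time_s: 16.53
ee_pos: [0.5207, 0.1985, 0.1394]
eef_rot: [2.921, 1.569, 1.542]
force: [-3.1, 10.1, -2.6]
grip_width: 0.0199
```

```bash
python3 st.py
```

```text
t 16.73 shaker TCP mm [-54.   -1.5 139.4] F [-0.74 10.8  -3.14] sd [0.65 0.34 0.55] M [ 1.983  0.03  -0.039] w 19.7
  tool y ang 11.0 tilt [0.    0.002]
```

The hard stop at TCP y ≈ -1.0 came with the spring force near 3.3 N, meaning the nose is in about 5 mm. That puts the pin on the socket's back wall, not on the block's face (there it would read about 7 N). I'll relax the push and look before letting go.

Request:
{"api": "arm_command", "payload": {"deltas": [{"translation":[0,0,-0.03],"turn":[0,0,0]},{"translation":[0.02,0,-0.05],"turn":[0,0,0]},{"translation":[0.02,0,-0.05],"turn":[0,0,0]}]}}

```text
time_s: 16.98
ee_pos: [0.5208, 0.1988, 0.1389]
eef_rot: [2.049, 1.57, 0.67]
force: [-1.0, 4.8, -0.8]
grip_width: 0.0201
```

```bash
python3 st.py;  python3 - <<'E'
from h import *
for n,b in (('scene',(130,200,340,420)),('top',(150,200,240,290))):
    im=np.mean([optics.camera(n).astype(float) for _ in range(4)],0)[:,:,::-1].clip(0,255).astype(np.uint8)
    cv2.imwrite(f'pics/{n}5.png',cv2.resize(im[b[0]:b[1],b[2]:b[3]],None,fx=9,fy=9,interpolation=3))
E
```

```text
t 17.18 shaker TCP mm [-53.8  -1.2 138.9] F [-0.07  5.73 -0.81] sd [0.56 0.54 0.63] M [ 0.827  0.001 -0.051] w 19.6
  tool y ang 10.98 tilt [0.0005 0.0005]
```

View pics/scene5.png

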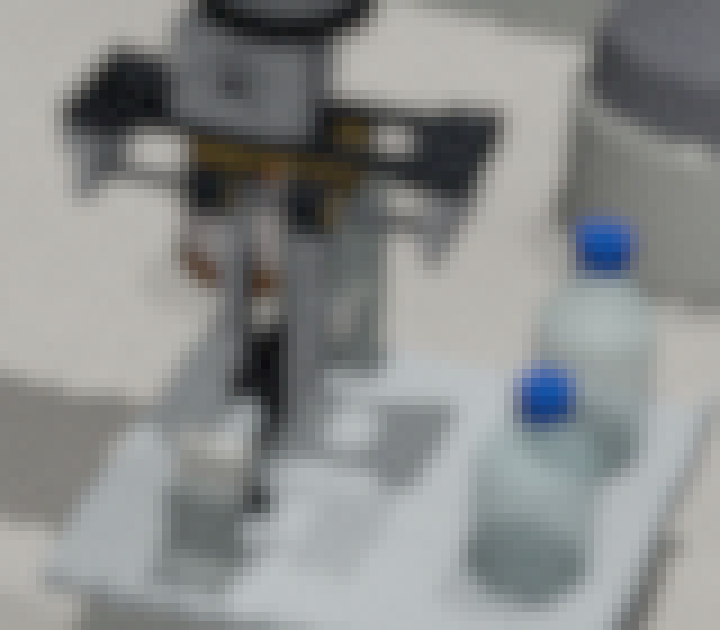

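View pics/top5.png

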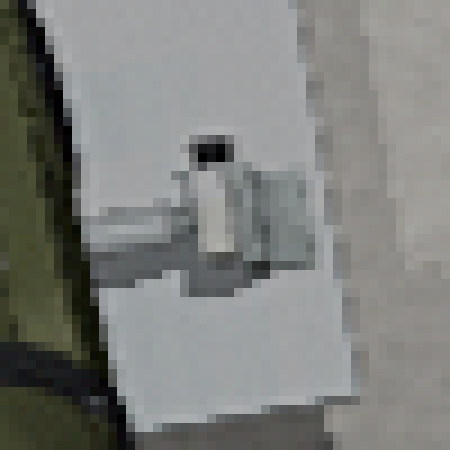

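The top view shows the tube end about 2.5 px (~8 mm) short of the block. It would be 18 mm if the pin were only against the face, so the pin is inside. Easing off a little more, then opening.

Request:
{"api": "arm_command", "payload": {"deltas": [{"translation":[0,0,-0.03],"turn":[0,0,0]},{"translation":[0,0,-0.03],"turn":[0,0,0]}]}}

```text
time_s: 17.75
ee_pos: [0.5207, 0.199, 0.1388]
eef_rot: [0.636, 1.57, -0.744]
force: [-0.2, 0.5, -0.1]
grip_width: 0.0198
```

Request:
{"api": "arm_command", "payload": {"deltas": [{"translation":[0,0,0],"turn":[0,0,0]},{"translation":[0,0,0],"turn":[0,0,0]},{"translation":[0,0,0],"turn":[0,0,0]},{"translation":[0,0,0],"turn":[0,0,0]},{"translation":[0,0,0],"turn":[0,0,0]},{"translation":[0,0,0],"turn":[0,0,0]}], "gripper": 45}}

```text
time_s: 18.25
ee_pos: [0.5206, 0.1992, 0.1387]
eef_rot: [1.413, 1.571, 0.034]
force: [0.2, 0.1, 0.1]
grip_width: 0.0451
```

Request:
{"api": "arm_command", "payload": {"deltas": [{"translation":[-0.4,0,0],"turn":[0,0,0]},{"translation":[-1,0,0],"turn":[0,0,0]},{"translation":[-2,0,0],"turn":[0,0,0]},{"translation":[-3,0,0],"turn":[0,0,0]},{"translation":[-4,0,0],"turn":[0,0,0]},{"translation":[-5,0,0],"turn":[0,0,0]},{"translation":[-6,0,0],"turn":[0,0,0]},{"translation":[-6,-1,1],"turn":[0,0,0]},{"translation":[-6,-2,2.4],"turn":[0,0,0]},{"translation":[-6,-3,4],"turn":[0,0,0]},{"translation":[-6,-4,5.6],"turn":[0,0,0]},{"translation":[-6,-5,7],"turn":[0,0,0]}]}}

```text
time_s: 19.25
ee_pos: [0.4355, 0.0148, 0.2895]
eef_rot: [1.259, 1.57, -0.12]
force: [0.5, -0.1, -0.1]
grip_width: 0.0451
```

Request:
{"api": "arm_command", "payload": {"deltas": [{"translation":[0,0,1.5],"turn":[0,0,0]},{"translation":[0,0,3],"turn":[0,0,0]},{"translation":[0,0,4.5],"turn":[0,0,0]},{"translation":[0,0,6],"turn":[0,0,0]},{"translation":[0,0,6],"turn":[0,0,0]},{"translation":[0,0,6],"turn":[0,0,0]}]}}

```text
time_s: 19.75
ee_pos: [0.4651, -0.1324, 0.2891]
eef_rot: [-2.531, 1.571, 2.37]
force: [0.6, 0.2, -0.6]
grip_width: 0.0447
```

```bash
python3 st.py;  python3 - <<'E'
from h import *
for n,b in (('scene',(130,215,335,430)),('top',(110,220,185,290))):
    im=np.mean([optics.camera(n).astype(float) for _ in range(5)],0)[:,:,::-1].clip(0,255).astype(np.uint8)
    cv2.imwrite(f'pics/{n}6f.png',im)
    cv2.imwrite(f'pics/{n}6.png',cv2.resize(im[b[0]:b[1],b[2]:b[3]],None,fx=7 if n=='scene' else 5.4,fy=7 if n=='scene' else 5.4,interpolation=3))
E
```

```text
t 19.95 shaker TCP mm [-171.9 -313.6  289.1] F [0.45 0.29 0.13] sd [0.61 0.71 0.35] M [-0.059 -0.085  0.006] w 44.8
  tool y ang 11.05 tilt [ 0.0004 -0.0001]
```

View pics/scene6.png

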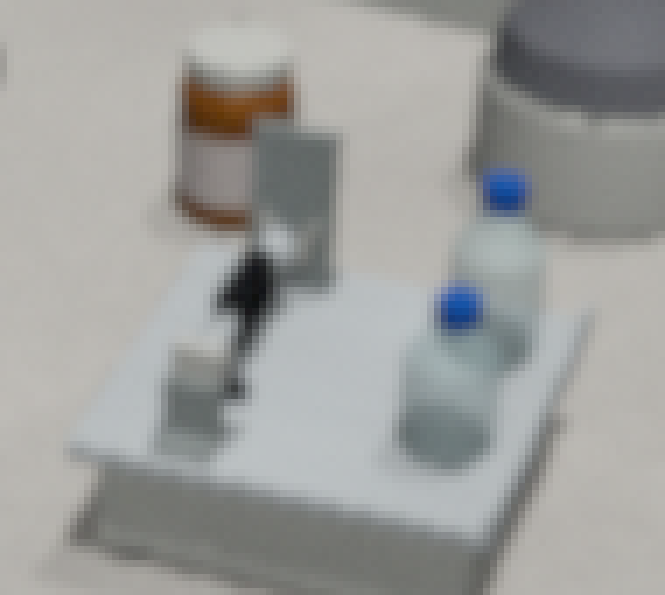

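View pics/top6.png

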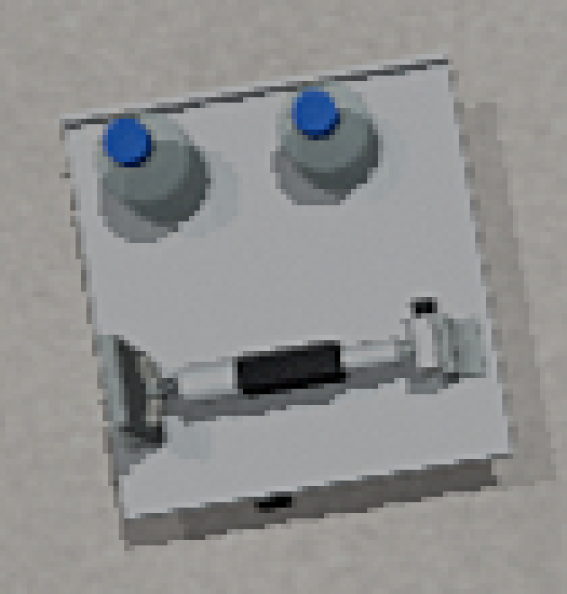

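View pics/top6f.png

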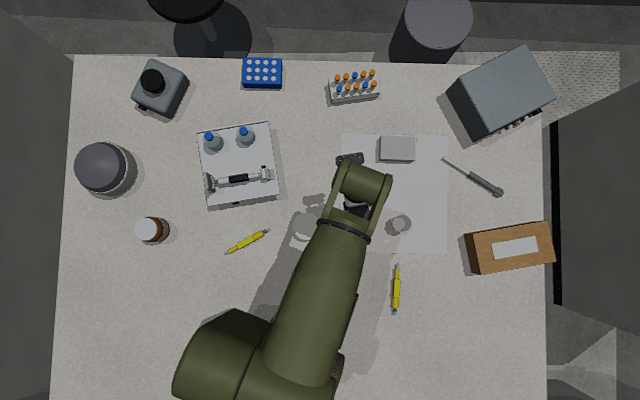

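Run:
```python
from h import *
c=np.array([.5734,.2103]);th=np.radians(11.1)
im=cv2.imread('pics/top6f.png').astype(float).mean(2)
m=(im<75).astype(np.uint8); m[:172]=0;m[188:]=0;m[:,:220]=0;m[:,258:]=0
n,l,s,ce=cv2.connectedComponentsWithStats(m);k=1+np.argmax(s[1:,4]);print(s[k],ce[k])
for z in (.127,.144):
    w=ray('top',ce[k],z)[:2]-c; print(z,'x,y mm',1e3*(np.cos(th)*w[0]+np.sin(th)*w[1]),1e3*(-np.sin(th)*w[0]+np.cos(th)*w[1]))
ys,xs=np.where(l==k);P=np.c_[xs,ys]-ce[k];v=np.linalg.svd(P.astype(float))[2][0]
a=ray('top',ce[k]-8*v,.14);b=ray('top',ce[k]+8*v,.14);d=b-a;print('yaw',np.degrees(np.arctan2(-d[0],d[1]))%180)
sc=cv2.imread('pics/scene6f.png'); cv2.imwrite('pics/sc7.png',cv2.resize(sc[155:200,355:385],None,fx=13,fy=13,interpolation=3))
def sh(x,y,z): return [c[0]+np.cos(th)*x-np.sin(th)*y,c[1]+np.sin(th)*x+np.cos(th)*y,z]
for y in (-.062,-.03,.03,.062,.078): print(y,((proj('scene',sh(-.055,y,.127))[0]-[355,155]+.5)*13).round())
```

```text
[229 173  21  11 152] [238.32236842 178.10526316]
0.127 x,y mm -55.545006757011855 -0.23856621169323494
0.144 x,y mm -58.155978090915106 -2.520473900187982
yaw 10.553423327417986
-0.062 [124. 329.]
-0.03 [159. 275.]
0.03 [222. 179.]
0.062 [254. 129.]
0.078 [270. 105.]
```

View pics/sc7.png

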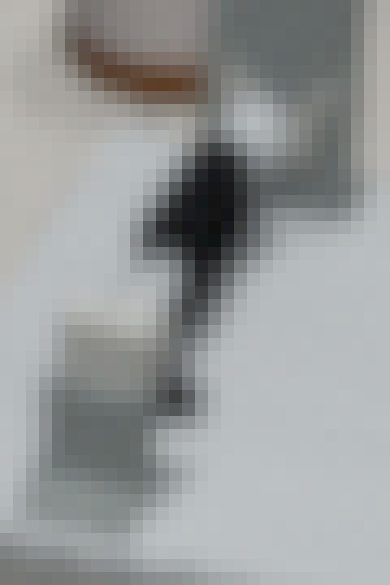

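```bash
python3 -c "
from h import *
print(ctrl.hand_in())"
```

```text
the job is handed in; nothing more can be done
None
```

I fitted the retaining bar across the front of the shaker, let go of it, backed the arm clear, and handed the job in at about 20 s.

**What I did**
- I picked up the black-gripped bar, not the two yellow look-alikes.
- I pressed its nose against the tall upright to about 7–8 N and slid it down until it met the notch floor. That put the bar's line at about 127 mm above the bench.
- I then let it spring back towards the socket until the pin hit a hard stop.

**Last checks**
- **Position:** after release the top camera puts the grip block at shaker x ≈ -55 to -58 mm and y ≈ 0 to -2.5 mm, depending on the height assumed. The target was x = -55, y = 0. Its yaw is about 10.6° against the shaker's 11.1°.
- **Pin home:** just before the stop the spring force was about 3.1–3.4 N, which means the nose was pushed in about 4–5 mm. If the pin had only been against the block's face, it would have been about 7 N.
- **Surroundings:** the bottles and other objects look unmoved in the pictures.

**What disagreed or went less cleanly**
- The camera estimates of the bar height differed: about 123 mm from the socket and 132 mm from the notch. I used the height I felt.
- On the way in I was about 1–2 mm too low and the pin rubbed the socket's lower lip, with upward force up to about 8 N. I raised it and it went in.
- At the stop the pin pressed the socket with roughly 14 N, under the 25 N limit, before I eased off.
- The pin inside the socket can't be seen directly. That it is fully home rests on the stop position, the spring force and the bar's final position.

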